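# Seat the microscope side lamp on its ball stand and latch it

### The arm

A 7-joint arm with a two-finger parallel gripper is mounted at the origin on the work surface. World frame = base frame: x ahead of the robot, y to its left, z up, the work surface at z = 0. Lengths are in mm, angles in rad, forces in N, time in s.
With the tool pointing down it reaches from about 400 to 850 mm from the base axis. Payload 10.4 kg.
Tool frame: the origin (TCP) lies between the finger pads; the fingertips stand 22 mm ahead of it and the grasp point (between the pads) lies 3 mm ahead of it (robot.finger_overhang is the distance from the TCP to the fingertips, in mm); z points along the fingers, y is the line along which they close (so a half turn about z gives the same grasp; the last joint's range is limited). The gripper opens to 87 mm and grips with 3 to 60 N. Pads are 19 mm wide; open, the fingers measure 117 mm over their backs; the gripper's body (75 mm by 190 mm) begins 51 mm behind the grasp point.
Start: joints at [-1.356, 0.332, -0.065, 1.46, 0.022, 1.35, -0.088], TCP at [147.213, 607.436, 244.576] pointing down, gripper open.
Joint ranges: [-2.6, 2.6], [-0.5, 2.12], [-1.47, 1.34], [0.16, 2.42], [-1.27, 4.41], [0.06, 2.06], [-2.6, 2.6]. Speed limits (rad/s): [2.22, 2.22, 2.79, 2.79, 3.14, 3.14, 3.14].

### API

Orientations are given as a unit quaternion [w, x, y, z].
In Python, from workcell import readout, imaging, job_done, robot gives the robot as it stands.
- The arm moves only by the shell command python3 -m crank 'ROWS' [FORCE]. ROWS is JSON, a list that holds one entry, the list of rows, each a list of 7 numbers: the closure, from -1 (fully open) to 1 (shut), then the shift along the tool's x, y, z normalised to -1 to 1, where 1 is 0.15 m, then the turn, a rotation vector about the tool's x, y, z normalised to -1 to 1, where 1 is pi rad. A call has 1 to 10 rows; each row is the pose to reach, as a shift and turn from the pose commanded when the call began, along the tool's axes at that moment, turning the shorter way round; what a row does not reach only later rows make up. A row lasts 1/12 s, in which the tool goes at most 41.7 mm and 7.16 degrees, less where a joint would pass 70% of its speed; a pose out of reach is approached as far as the arm can. A call with a number of a shift or a turn outside -1 to 1 is refused whole. A call with a gripper value outside its range is refused whole. The fingers move at their own pace and stop on an object; FORCE is the grip in N (left out, the last holds). Time passes only in rows, so rows that repeat a pose let the fingers close. It gives the time, the measured TCP pose, the force, the opening and the grip force at its end, in the units of the state.
- readout.state(): the state, without advancing time (a new reading comes with each control period).
- imaging.capture(name): name is "scene" or "top"; returns a dict with "color" (480x640x3 uint8, red, green, blue), "fx", "fy", "cx", "cy" (pixels), "D" ([k1, k2, p1, p2, k3] as OpenCV has them; the pictures are not rectified), "R" (3x3) and "t" (3): a world point X has camera coordinates R X + t. Camera axes: x right, y down, z forward; pixel columns grow to the right and rows downward; lengths in mm; the calibration is good to about 2 mm. A picture is of the moment at which its call begins. There is no depth.
- job_done(): hands the job in; it is judged then, once.
The state is a dict: "clock": time; "joint_positions": joint angles; "qvel": joint speeds; "tau": joint torques, N m; "eef_pos": TCP position; "tool_rot": TCP orientation; "contact_force": force on the tool from outside, world axes, zero at the start; "wrist_torque": the same for the moment, N m; "opening": finger opening in mm; "grasp_force": force on a finger pad.
Only numpy, scipy, OpenCV 4.12 (cv2) and the standard library are available. Lean on these libraries where they do the work, as an engineer would, in place of code of your own. Each camera call takes 0.05 s, during which the arm holds its last target. There are 200 camera calls.

### The job

Pick up the small lamp by its square neck and lower its socket, without dropping it, onto the ball of the ball-stud stand until it sits fully home, level on the base plate, with its latch lever still up; the other stand, with a straight rod, is not for it. Then let go of the lamp, press its latch lever all the way down, and leave the lamp seated and latched.

Things in the scene. Friction and masses are not known exactly. Their poses are not given: they have to be found in the camera images.
- lamp_grip (a point): Loose lamp, 0.45 kg, standing upright. Point: centre of its black square neck (34 mm along x, 30 along y, 38 high), 64 mm above its underside; z up. Grip across y. Below, on the axis: bell socket, open down, mouth 54 mm narrowing in 20 mm of height to a 32 mm bore. Lamp barrel to -x (reaches 77 mm, radius 17); low tail with foot and latch lever to +x (78 mm). May be set at any yaw.
- ball (a point): Centre of the 28 mm steel ball of the fixed ball stand: grey base plate 170 mm across, 12 thick, its top 24 mm below this point; ball top 50 mm above the bench. z up. Lamp home: bell rim and foot rest on the plate, neck centre straight above this point (2 mm play), 40 mm higher. The stand with a 12 mm straight rod, 87 mm tall, is the wrong one. They may stand on either side, left or right.
- latch_pad (a point): Centre of the thumb pad (28 x 26 x 6 mm) of the lamp's dark steel lever. Hinge along lamp y, 24 mm from the neck centre to lamp +x and 14 below it; pad centre 44 mm from the hinge, lever end 60. Raised about 37 degrees: pad 59 mm out, 13 above the neck centre. Fully down (level): 68 mm out, pad top 11 mm below the neck centre, the lamp's foot right under it. Press from above, closed fingers.
- latch (a joint): Latch lever angle in rad: 0 fully raised, 0.65 fully down on its stop. About 1 N on the pad moves it; it stays where it is left. Press with less than 20 N.

How it is judged:
By the outcome, as a careful person would: the job done as asked, in the order asked, and still so for the second after the job is handed in, with the robot touching nothing.
It also fails if it takes over 45 s, if anything falls off the work surface, if the arm or the gripper's body presses on something with over 40 N, if the wrist force passes 120 N, or if a joint passes its speed limit or range.

## Working session

There is one attempt and no reset: what is moved stays moved. The work goes in short steps, Python scripts to look and compute and a shell command to move; the robot and the scene stay as the last step left them, time stands still between calls to the robot, and variables do not carry over. Pictures are saved under pics/ and viewed, at most 10 in all, crops included, and the job is handed in when it is done.

```bash
mkdir -p pics; ls; python3 - <<'E'
from workcell import readout, imaging, job_done, robot
import cv2
for n in("scene","top"):
    c=imaging.capture(n); cv2.imwrite(f"pics/{n}0.png",c["color"][:,:,::-1]); print(n,c["R"],c["t"],c["fx"],c["cx"],c["D"])
print(readout.state())
E
```

```text
pics
scene [[ 0.22172604  0.9750537   0.01038498]
 [ 0.81501126 -0.17946457 -0.55095291]
 [-0.53534494  0.13062449 -0.83447171]] [-150.7445728  -420.35113015 1198.12643215] 465.64788452671496 331.820123589512 [0.02134687 0.         0.         0.         0.        ]
top [[ 0.02023554 -0.99977912 -0.00567764]
 [-0.9924422  -0.01939892 -0.12116994]
 [ 0.12103303  0.00808667 -0.99261554]] [ 14.30482407 560.47110127 820.34041109] 526.2804032662729 319.9736837025183 [-0.03579962  0.          0.          0.          0.        ]
{'clock': 0.1, 'joint_positions': array([-1.35557677,  0.33278927, -0.06467816,  1.46086798,  0.02160565,
        1.34991172, -0.08849555]), 'qvel': array([ 0.00071281,  0.00013929,  0.00177962, -0.003843  , -0.00157898,
        0.00149639,  0.00052859]), 'tau': array([ 1.15503783e-03, -6.24539208e+01,  2.45689804e-02, -3.90723681e+01,
       -6.14416064e-02,  3.64843919e-02,  1.12806842e-04]), 'eef_pos': array([147.18028102, 607.08661422, 243.84046915]), 'tool_rot': array([-4.01448609e-05,  1.18627506e-01,  9.92938621e-01, -6.39185665e-04]), 'contact_force': array([-0.14952969,  0.09497598,  0.09578914]), 'wrist_torque': array([0.01333297, 0.01445109, 0.06492417]), 'grasp_force': 0.0, 'opening': 87.29345503290051}
```

View pics/scene0.png

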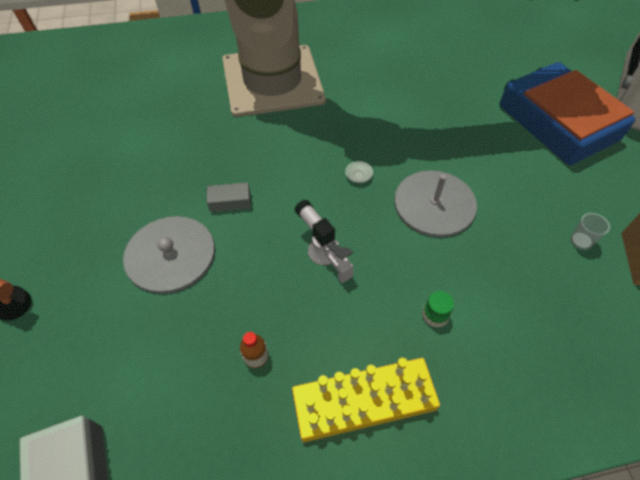

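View pics/top0.png

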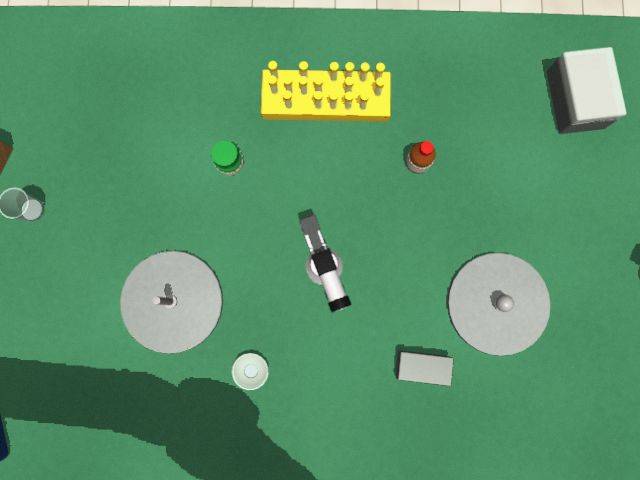

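The scene view shows the ball stand at about (166,245), the rod stand at (438,195) and the lamp neck at (323,232). In the top view, the ball is at (505,303), the rod at (160,300), the lamp neck at (323,262), the lever end at (309,220) and the barrel end at (340,304).

```bash
cat > h.py <<'E'
import numpy as np, cv2
from workcell import readout, imaging
from scipy.spatial.transform import Rotation as Ro
def cam(n):
    c=imaging.capture(n); c["K"]=np.array([[c["fx"],0,c["cx"]],[0,c["fy"],c["cy"]],[0,0,1]]);c["R"]=np.array(c["R"]);c["t"]=np.array(c["t"]);c["D"]=np.array(c["D"],float);return c
def w(c,uv,z):
    p=cv2.undistortPoints(np.array([[uv]],float),c["K"],c["D"])[0,0]
    d=c["R"].T@np.array([p[0],p[1],1]);o=-c["R"].T@c["t"]; return o+d*(z-o[2])/d[2]
def px(c,X): return cv2.projectPoints(np.array([X],float),cv2.Rodrigues(c["R"])[0],c["t"],c["K"],c["D"])[0][0,0].round(1)
def crop(c,x,y,r,n,s):
    cv2.imwrite(n,cv2.resize(np.ascontiguousarray(c["color"][y-r:y+r,x-r:x+r,::-1]),None,fx=s,fy=s,interpolation=cv2.INTER_CUBIC))
def tool():
    s=readout.state();q=s["tool_rot"];return s,np.array(s["eef_pos"]),Ro.from_quat([q[1],q[2],q[3],q[0]])
E
python3 - <<'E'
from h import *
T=cam("top");S=cam("scene")
a=np.ascontiguousarray(T["color"][205:325,270:370,::-1]);b=np.ascontiguousarray(S["color"][190:290,285:365,::-1])
a=cv2.resize(a,(400,480),interpolation=cv2.INTER_CUBIC);b=cv2.resize(b,(384,480),interpolation=cv2.INTER_CUBIC)
cv2.imwrite("pics/c1.png",np.hstack([a,b]))
print("ball top",w(T,(505,303),36),"scene",w(S,(166,245),36))
print("plate",w(T,(499.5,303),12),w(S,(169,254),12))
print("neck top",w(T,(323,262),83),w(S,(323,232),83))
# plate blobs by contour
for c,(x,y) in((T,(499,303)),(T,(171,301)),(S,(169,254))):
    hsv=cv2.cvtColor(c["color"],cv2.COLOR_RGB2HSV);m=((hsv[...,1]<50)&(hsv[...,2]>90)).astype(np.uint8)
    for k in cv2.findContours(m,0,1)[0]:
        if cv2.contourArea(k)>2500 and cv2.pointPolygonTest(k,(float(x),float(y)),False)>0:
            e=cv2.fitEllipse(k);print(e,w(c,e[0],12))
E
```

```text
ball top [ 479.9971506  -273.17750233   36.        ] scene [ 482.12073333 -273.83657889   36.        ]
plate [ 480.49831979 -272.31503916   12.        ] [ 486.75018948 -275.11685089   12.        ]
neck top [535.77981342  20.06236466  83.        ] [548.24258361  12.78747716  83.        ]
((498.9111328125, 303.75140380859375), (99.28898620605469, 103.32030487060547), 144.2862091064453) [ 479.24589739 -271.31442088   12.        ]
((170.81353759765625, 301.6847839355469), (99.71394348144531, 102.73016357421875), 37.52463150024414) [471.85574185 270.57873818  12.        ]
((168.09823608398438, 253.46604919433594), (71.09541320800781, 92.7437515258789), 68.5140380859375) [ 485.15644228 -276.74229492   12.        ]
```

View pics/c1.png

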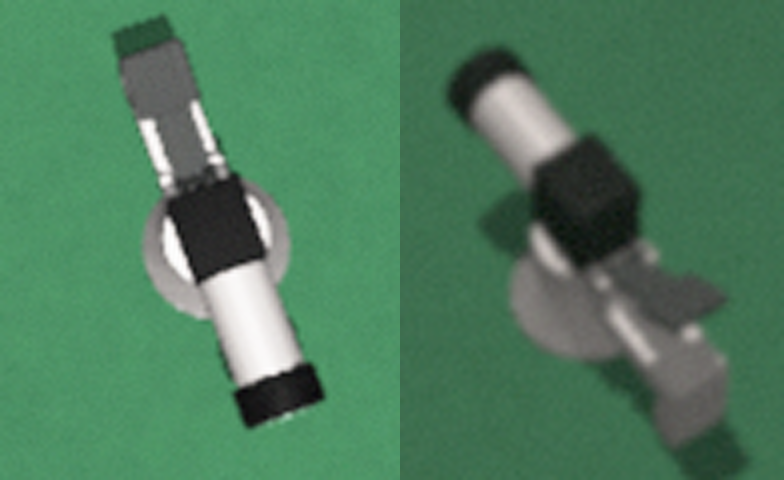

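The crop shows the lamp upright. In the top view its neck top face is centred at about (324.2,262.2), with the lever and foot pointing up and to the left. The scene view puts the neck top at about (324.2,227.5).

```bash
python3 - <<'E'
from h import *
T=cam("top");S=cam("scene")
f=lambda x,y:(270+x/4,205+y/4)
g=lambda x,y:(285+(x-400)/4.8,190+y/4.8)
n=w(T,f(217,229),83);print(n,w(S,g(588,180),83))
for a,b,z in(((197,282),(167,207),83),((268,252),(240,177),83),((217,229),(143,24),45),((280,398),(217,229),83)):
    A=w(T,f(*a),z);B=w(T,f(*b),z);print(np.degrees(np.arctan2(*(B-A)[1::-1])),np.linalg.norm(B-A))
# predicted features for checking: neck corners, lever pad for yaw guess
s,p,R=tool();print(R.as_matrix().round(3))
E
```

```text
[535.43418992  18.14819873  83.        ] [538.99563696  16.94854666  83.        ]
22.934728609443432 30.901584081366963
21.368952570801582 30.678941439899905
20.870404546154 88.50075425971242
21.46446846938707 68.4146939433083
[[-0.972  0.236 -0.   ]
 [ 0.236  0.972 -0.   ]
 [-0.    -0.    -1.   ]]
```

```bash
r='[-1,-0.864,-0.8,0,0,0,0]'
python3 -m crank '[[[-1,-0.864,-0.8,0,0,0,0],[-1,-0.864,-0.8,0,0,0,0],[-1,-0.864,-0.8,0,0,0,0],[-1,-0.864,-0.8,0,0,0,0],[-1,-0.864,-0.8,0,0,0,0],[-1,-0.864,-0.8,0,0,0,0]]]' && python3 -m crank '[[[-1,-0.864,-0.8,0,0,0,0],[-1,-0.864,-0.8,0,0,0,0],[-1,-0.864,-0.8,0,0,0,0],[-1,-0.864,-0.8,0,0,0,0],[-1,-0.864,-0.8,0,0,0,0],[-1,-0.864,-0.8,0,0,0,0]]]' && python3 -m crank '[[[-1,-0.864,-0.8,0,0,0,0],[-1,-0.864,-0.8,0,0,0,0],[-1,-0.864,-0.8,0,0,0,0],[-1,-0.864,-0.8,0,0,0,0],[-1,-0.864,-0.8,0,0,0,0],[-1,-0.864,-0.8,0,0,0,0]]]'&& python3 -m crank '[[[-1,-0.864,-0.8,0,0,0,-0.19],[-1,-0.864,-0.8,0,0,0,-0.19],[-1,-0.864,-0.8,0,0,0,-0.19],[-1,-0.864,-0.8,0,0,0,-0.19],[-1,-0.864,-0.8,0,0,0,-0.19],[-1,-0.864,-0.8,0,0,0,-0.19],[-1,-0.864,-0.8,0,0,0,-0.19]]]'
```

```text
clock: 0.8
eef_pos: [247.9, 457.4, 245.1]
tool_rot: [0.001, 0.121, 0.993, 0.0]
contact_force: [0.6, 0.8, 0.1]
opening: 87.3
grasp_force: 0.0
clock: 1.3
eef_pos: [344.4, 311.1, 244.9]
tool_rot: [0.0, 0.121, 0.993, 0.0]
contact_force: [0.6, -0.0, 0.6]
opening: 87.0
grasp_force: 0.0
clock: 1.8
eef_pos: [441.6, 164.6, 244.7]
tool_rot: [0.0, 0.12, 0.993, -0.0]
contact_force: [-0.8, 0.6, 0.9]
opening: 86.8
grasp_force: 0.0
clock: 2.38
eef_pos: [538.8, 19.1, 244.1]
tool_rot: [-0.0, -0.18, 0.984, -0.0]
contact_force: [0.4, 0.5, -0.5]
opening: 87.0
grasp_force: 0.0
```

```bash
python3 -m crank '[[[-1,0.015,-0.006,0.5,0,0,-0.004],[-1,0.015,-0.006,0.5,0,0,-0.004],[-1,0.015,-0.006,0.5,0,0,-0.004],[-1,0.015,-0.006,0.5,0,0,-0.004],[-1,0.015,-0.006,0.5,0,0,-0.004]]]'; python3 - <<'E'
from h import *
S=cam("scene");T=cam("top");s,p,R=tool();print(p,R.as_matrix().round(3))
a=cv2.resize(np.ascontiguousarray(T["color"][200:330,260:390,::-1]),(390,390));b=cv2.resize(np.ascontiguousarray(S["color"][150:280,270:400,::-1]),(390,390))
cv2.imwrite("pics/d.png",np.hstack([a,b]))
E
```

```text
clock: 2.8
eef_pos: [536.9, 19.0, 171.3]
tool_rot: [0.001, -0.185, 0.983, 0.0]
contact_force: [0.1, -1.0, 0.0]
opening: 86.8
grasp_force: 0.0
[537.37488849  18.2864288  171.76660027] [[-0.932 -0.364  0.003]
 [-0.364  0.932  0.001]
 [-0.003 -0.    -1.   ]]
```

View pics/d.png

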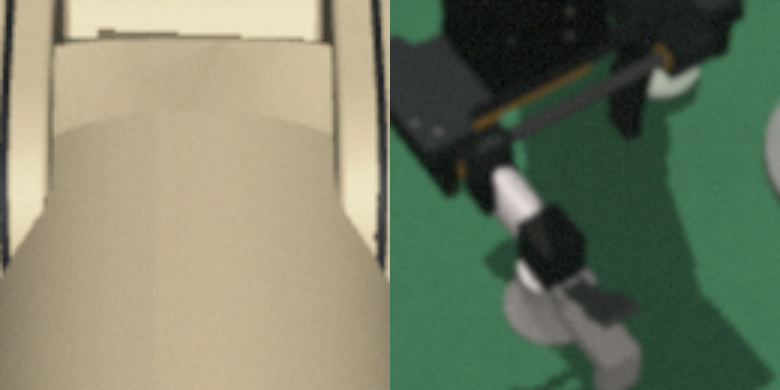

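The scene crop shows the open fingertips on either side of the lamp axis, at about (302,220) and (349,196), with the neck below between them.

```bash
python3 - <<'E'
from h import *
S=cam("scene");s,p,R=tool()
a=w(S,(301.7,220),149.8);b=w(S,(349,196),149.8);print((a+b)/2,p,np.linalg.norm(a-b))
for sg in(1,-1): print(px(S,p+R.apply([0,sg*50,22])))
E
```

```text
[546.37097637  18.36124342 149.8       ] [537.28211223  17.99324539 171.59923017] 94.45181611816905
[348.6 191.1]
[299.3 216.9]
```

```bash
python3 -m crank '[[[-1,0,0,0.667,0,0,0],[-1,0,0,0.667,0,0,0],[-1,0,0,0.667,0,0,0],[-1,0,0,0.667,0,0,0],[-1,0,0,0.667,0,0,0],[-1,0,0,0.667,0,0,0]]]'
```

```text
clock: 3.45
eef_pos: [537.7, 17.4, 71.7]
tool_rot: [0.002, -0.185, 0.983, 0.0]
contact_force: [1.0, 0.2, 0.4]
opening: 87.1
grasp_force: 0.0
```

```bash
python3 -m crank '[[[1,0,0,0,0,0,0],[1,0,0,0,0,0,0],[1,0,0,0,0,0,0],[1,0,0,0,0,0,0],[1,0,0,0,0,0,0],[1,0,0,0,0,0,0],[1,0,0,0,0,0,0],[1,0,0,0,0,0,0]]]' 30; python3 -m crank '[[[1,0,0,-0.1,0,0,0],[1,0,0,-0.3,0,0,0],[1,0,0,-0.5,0,0,0],[1,0,0,-0.7,0,0,0],[1,0,0,-0.7,0,0,0],[1,0,0,-0.7,0,0,0]]]'
```

```text
clock: 4.12
eef_pos: [536.1, 17.2, 69.4]
tool_rot: [-0.0, -0.185, 0.983, 0.0]
contact_force: [-0.6, -0.1, -0.3]
opening: 41.5
grasp_force: 0.0
clock: 4.62
eef_pos: [537.1, 17.4, 176.0]
tool_rot: [0.002, -0.185, 0.983, 0.0]
contact_force: [0.4, -0.5, 0.1]
opening: 3.7
grasp_force: 0.0
```

The fingers are slow and were still closing when I lifted, so they missed the neck. I'll check that the lamp is undisturbed and retry, with more time to close.

```bash
python3 -m crank '[[[-1,0,0,-0.2,0,0,0],[-1,0,0,-0.2,0,0,0],[-1,0,0,-0.2,0,0,0],[-1,0,0,-0.2,0,0,0],[-1,0,0,-0.2,0,0,0],[-1,0,0,-0.2,0,0,0],[-1,0,0,-0.2,0,0,0],[-1,0,0,-0.2,0,0,0],[-1,0,0,-0.2,0,0,0],[-1,0,0,-0.2,0,0,0]]]';python3 - <<'E'
from h import *
S=cam("scene");s,p,R=tool();print(p)
b=cv2.resize(np.ascontiguousarray(S["color"][190:290,285:365,::-1]),(384,480),interpolation=cv2.INTER_CUBIC)
o=cv2.resize(cv2.imread("pics/scene0.png")[190:290,285:365],(384,480),interpolation=cv2.INTER_CUBIC)
cv2.imwrite("pics/e.png",np.hstack([b,o]))
E
```

```text
clock: 5.45
eef_pos: [536.1, 17.2, 204.4]
tool_rot: [-0.0, -0.185, 0.983, 0.0]
contact_force: [-0.8, -0.0, -0.2]
opening: 62.0
grasp_force: 0.0
[536.17872431  17.19268573 204.42277722]
```

View pics/e.png

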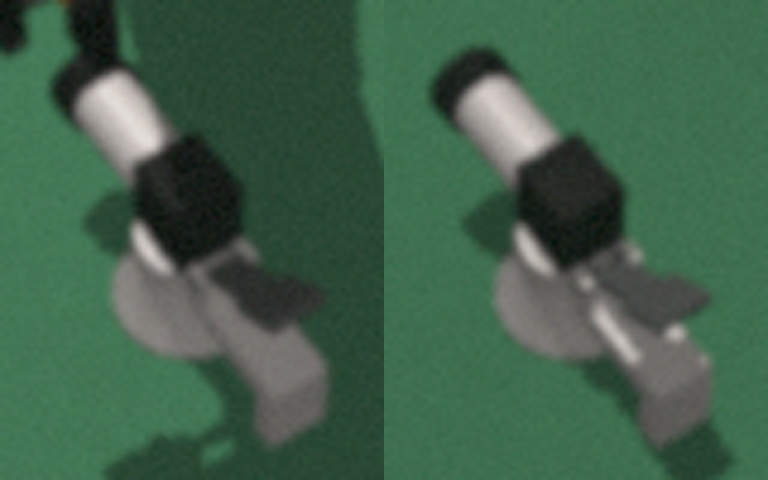

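The lamp hasn't moved: the neck is at about (188,195) in the crop, the same as before. I'll descend and grip again.

```bash
python3 -m crank '[[[-1,0,0,0.5,0,0,0],[-1,0,0,0.9,0,0,0],[-1,0,0,0.9,0,0,0],[-1,0,0,0.9,0,0,0],[-1,0,0,0.9,0,0,0],[-1,0,0,0.9,0,0,0],[-1,0,0,0.9,0,0,0]]]'; python3 -m crank '[[[1,0,0,0,0,0,0],[1,0,0,0,0,0,0],[1,0,0,0,0,0,0],[1,0,0,0,0,0,0],[1,0,0,0,0,0,0],[1,0,0,0,0,0,0],[1,0,0,0,0,0,0],[1,0,0,0,0,0,0],[1,0,0,0,0,0,0],[1,0,0,0,0,0,0]]]' 30; python3 -m crank '[[[1,0,0,0,0,0,0],[1,0,0,0,0,0,0],[1,0,0,0,0,0,0],[1,0,0,0,0,0,0]]]'
```

```text
clock: 6.08
eef_pos: [537.9, 17.3, 72.0]
tool_rot: [0.002, -0.185, 0.983, 0.0]
contact_force: [0.3, -0.2, 0.4]
opening: 87.1
grasp_force: 0.0
clock: 6.92
eef_pos: [536.0, 17.5, 69.4]
tool_rot: [-0.0, -0.185, 0.983, 0.0]
contact_force: [0.6, -0.5, -0.7]
opening: 29.6
grasp_force: 30.0
clock: 7.25
eef_pos: [536.1, 17.4, 69.4]
tool_rot: [-0.0, -0.185, 0.983, 0.0]
contact_force: [-0.8, 2.2, -0.0]
opening: 29.9
grasp_force: 30.0
```

```bash
python3 -m crank '[[[1,0,0,-0.1,0,0,0],[1,0,0,-0.25,0,0,0],[1,0,0,-0.4,0,0,0],[1,0,0,-0.55,0,0,0],[1,0,0,-0.7,0,0,0],[1,0,0,-0.7,0,0,0],[1,0,0,-0.7,0,0,0]]]' 40; python3 -m crank '[[[1,0.05,-0.08,0,0,0,0],[1,0.13,-0.21,0,0,0,0],[1,0.23,-0.36,0,0,0,0],[1,0.33,-0.52,0,0,0,0],[1,0.43,-0.68,0,0,0,0],[1,0.5,-0.79,0,0,0,0],[1,0.525,-0.833,0,0,0,0],[1,0.525,-0.833,0,0,0,0]]]'; python3 -m crank '[[[1,0.05,-0.08,0,0,0,0],[1,0.13,-0.21,0,0,0,0],[1,0.23,-0.36,0,0,0,0],[1,0.33,-0.52,0,0,0,0],[1,0.43,-0.68,0,0,0,0],[1,0.5,-0.79,0,0,0,0],[1,0.525,-0.833,0,0,0,0],[1,0.525,-0.833,0,0,0,0],[1,0.525,-0.833,0,0,0,0]]]'
python3 - <<'E'
from h import *
S=cam("scene");T=cam("top");s,p,R=tool();print(p,s["joint_positions"],R.as_matrix().round(3))
a=cv2.resize(np.ascontiguousarray(T["color"][240:370,430:560,::-1]),(390,390));b=cv2.resize(np.ascontiguousarray(S["color"][170:300,105:235,::-1]),(390,390))
cv2.imwrite("pics/f.png",np.hstack([a,b]))
E
```

```text
clock: 7.83
eef_pos: [536.4, 17.1, 174.5]
tool_rot: [0.001, -0.185, 0.983, 0.0]
contact_force: [-0.5, -0.3, -6.9]
opening: 29.5
grasp_force: 40.0
clock: 8.5
eef_pos: [506.5, -130.3, 172.9]
tool_rot: [-0.001, -0.183, 0.983, -0.0]
contact_force: [-0.6, -0.7, -5.6]
opening: 29.2
grasp_force: 40.0
clock: 9.25
eef_pos: [480.5, -271.3, 173.5]
tool_rot: [-0.001, -0.185, 0.983, 0.001]
contact_force: [0.5, 0.2, -5.4]
opening: 29.6
grasp_force: 40.0
[ 480.89919481 -270.68077863  173.91129122] [-0.18710382  0.26139151  0.72034276  1.78082578 -0.18710193  1.16982901
  2.53512927] [[-0.931 -0.366 -0.001]
 [-0.366  0.931  0.001]
 [ 0.     0.001 -1.   ]]
```

View pics/f.png

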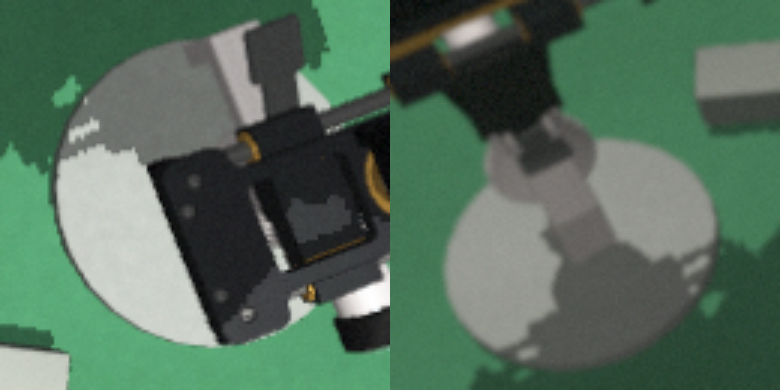

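The lamp is held over the ball plate with its lever still raised. Next I'll lower it in stages and watch the force.

```bash
python3 -m crank '[[[1,0.008,-0.009,0.1,0,0,0],[1,0.008,-0.009,0.2,0,0,0],[1,0.008,-0.009,0.3,0,0,0],[1,0.008,-0.009,0.35,0,0,0],[1,0.008,-0.009,0.35,0,0,0],[1,0.008,-0.009,0.35,0,0,0]]]' ; python3 -m crank '[[[1,0,0,0.02,0,0,0],[1,0,0,0.04,0,0,0],[1,0,0,0.06,0,0,0],[1,0,0,0.08,0,0,0],[1,0,0,0.1,0,0,0],[1,0,0,0.1,0,0,0],[1,0,0,0.1,0,0,0]]]'
```

```text
clock: 9.85
eef_pos: [479.9, -273.8, 122.1]
tool_rot: [-0.0, -0.185, 0.983, 0.0]
contact_force: [0.8, -0.7, -5.2]
opening: 29.8
grasp_force: 40.0
clock: 10.43
eef_pos: [479.4, -274.6, 106.8]
tool_rot: [-0.0, -0.185, 0.983, 0.0]
contact_force: [-0.1, -0.6, -5.9]
opening: 29.8
grasp_force: 40.0
```

```bash
python3 -m crank '[[[1,-0.01,0.01,0,0,0,0],[1,-0.01,0.01,0.02,0,0,0],[1,-0.01,0.01,0.04,0,0,0],[1,-0.01,0.01,0.06,0,0,0],[1,-0.01,0.01,0.06,0,0,0]]]'; python3 -c "
from h import *
s,p,R=tool();print(p,s['contact_force'],s['wrist_torque'])"
```

```text
clock: 10.85
eef_pos: [480.0, -272.4, 97.2]
tool_rot: [-0.0, -0.185, 0.983, 0.0]
contact_force: [-0.9, 0.8, -6.4]
opening: 29.8
grasp_force: 40.0
[ 480.0191965  -272.3915308    97.19077316] [-0.94311728  0.83600509 -6.4141012 ] [ 0.00901499  0.06642576 -0.03283024]
```

```bash
python3 -m crank '[[[1,0,0,0.02,0,0,0],[1,0,0,0.03,0,0,0],[1,0,0,0.04,0,0,0],[1,0,0,0.05,0,0,0],[1,0,0,0.06,0,0,0],[1,0,0,0.06,0,0,0],[1,0,0,0.06,0,0,0]]]';  python3 -c "
from h import *
s,p,R=tool();print(p,s['contact_force'],s['wrist_torque'])"
```

```text
clock: 11.43
eef_pos: [480.4, -272.6, 88.9]
tool_rot: [-0.0, -0.185, 0.983, 0.0]
contact_force: [0.5, 0.7, -5.6]
opening: 29.8
grasp_force: 40.0
[ 480.3600904  -272.59687092   88.89529539] [ 0.48396685  0.67023223 -5.64714693] [0.05172112 0.03348577 0.01340838]
```

```bash
python3 -m crank '[[[1,0,0,0.01,0,0,0],[1,0,0,0.02,0,0,0],[1,0,0,0.03,0,0,0],[1,0,0,0.035,0,0,0],[1,0,0,0.035,0,0,0],[1,0,0,0.035,0,0,0]]]';  python3 -c "
from h import *
s,p,R=tool();print(p,s['contact_force'],s['wrist_torque'])"
```

```text
clock: 11.93
eef_pos: [480.4, -272.6, 83.6]
tool_rot: [-0.0, -0.185, 0.983, 0.0]
contact_force: [0.7, 0.5, -5.5]
opening: 29.4
grasp_force: 40.0
[ 480.37588871 -272.5731393    83.6438514 ] [ 0.68606103  0.48289994 -5.52846129] [0.0583671  0.04885914 0.00025206]
```

```bash
python3 -m crank '[[[1,0,0,0.006,0,0,0],[1,0,0,0.012,0,0,0],[1,0,0,0.018,0,0,0],[1,0,0,0.018,0,0,0],[1,0,0,0.018,0,0,0]]]';  python3 -c "
from h import *
s,p,R=tool();print(p,s['contact_force'],s['wrist_torque'])"
```

```text
clock: 12.35
eef_pos: [480.5, -272.6, 81.4]
tool_rot: [0.0, -0.185, 0.983, 0.0]
contact_force: [-2.5, 2.3, 2.9]
opening: 29.6
grasp_force: 40.0
[ 480.5227742  -272.61547577   81.40329884] [-2.52336349  2.2856793   2.88896195] [ 0.41465056  0.65290992 -0.0128082 ]
```

Contact came at exactly the expected home height (81.4). I'll press slightly, release and rise.

```bash
python3 -m crank '[[[1,0,0,0.004,0,0,0],[1,0,0,0.004,0,0,0],[1,0,0,0.004,0,0,0]]]';python3 -m crank '[[[-1,0,0,-0.004,0,0,0],[-1,0,0,-0.004,0,0,0],[-1,0,0,-0.004,0,0,0],[-1,0,0,-0.004,0,0,0],[-1,0,0,-0.004,0,0,0],[-1,0,0,-0.004,0,0,0],[-1,0,0,-0.004,0,0,0],[-1,0,0,-0.004,0,0,0]]]'; python3 -m crank '[[[-1,0,0,-0.2,0,0,0],[-1,0,0,-0.4,0,0,0],[-1,0,0,-0.6,0,0,0],[-1,0,0,-0.7,0,0,0],[-1,0,0,-0.7,0,0,0],[-1,0,0,-0.7,0,0,0]]]'
python3 - <<'E'
from h import *
S=cam("scene");T=cam("top");s,p,R=tool();print(p,s["joint_positions"],R.as_matrix().round(3))
a=cv2.resize(np.ascontiguousarray(T["color"][240:370,430:560,::-1]),(390,390));b=cv2.resize(np.ascontiguousarray(S["color"][170:300,105:235,::-1]),(390,390))
cv2.imwrite("pics/g.png",np.hstack([a,b]))
E
```

```text
clock: 12.6
eef_pos: [480.5, -272.6, 81.4]
tool_rot: [0.0, -0.185, 0.983, 0.0]
contact_force: [-5.9, 3.5, 10.7]
opening: 29.8
grasp_force: 40.0
clock: 13.27
eef_pos: [480.4, -272.6, 80.9]
tool_rot: [-0.0, -0.185, 0.983, 0.0]
contact_force: [-0.1, 0.3, -0.4]
opening: 74.8
grasp_force: 0.0
clock: 13.77
eef_pos: [480.8, -272.7, 186.5]
tool_rot: [0.001, -0.185, 0.983, -0.0]
contact_force: [-0.3, 0.3, -0.2]
opening: 86.5
grasp_force: 0.0
[ 479.9579368  -272.22943916  184.93802993] [-0.11741241  0.237195    0.63668657  1.76487415 -0.15091164  1.19018634
  2.50501632] [[-0.932 -0.363 -0.001]
 [-0.363  0.932  0.001]
 [ 0.001  0.001 -1.   ]]
```

View pics/g.png

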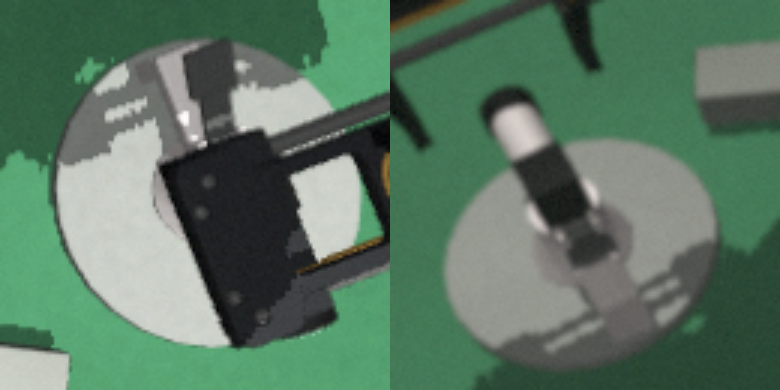

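The lamp sits home on the ball stand with its lever raised and the fingers are clear of it. Next I'll close the fingers and go above the pad, 66 mm out along lamp +x.

```bash
python3 -m crank '[[[1,-0.15,0,0,0,0,0],[1,-0.3,0,0,0,0,0],[1,-0.44,0,0,0,0,0],[1,-0.44,0,0,0,0,0],[1,-0.44,0,0,0,0,0],[1,-0.44,0,0,0,0,0],[1,-0.44,0,0,0,0,0],[1,-0.44,0,0,0,0,0],[1,-0.44,0,0,0,0,0],[1,-0.44,0,0,0,0,0]]]' 10;python3 -m crank '[[[1,0,0,0.1,0,0,0],[1,0,0,0.2,0,0,0],[1,0,0,0.3,0,0,0],[1,0,0,0.35,0,0,0],[1,0,0,0.35,0,0,0],[1,0,0,0.35,0,0,0]]]'
python3 - <<'E'
from h import *
S=cam("scene");T=cam("top");s,p,R=tool();print(p,s["joint_positions"],s["opening"])
n=np.array([480.4,-272.6,76]);print((p-n)@R.as_matrix())
a=cv2.resize(np.ascontiguousarray(T["color"][240:370,430:560,::-1]),(390,390));b=cv2.resize(np.ascontiguousarray(S["color"][170:300,105:235,::-1]),(390,390))
cv2.imwrite("pics/i.png",np.hstack([a,b]))
E
```

```text
clock: 14.7
eef_pos: [541.6, -248.9, 186.1]
tool_rot: [0.0, -0.184, 0.983, 0.0]
contact_force: [-1.1, 0.9, 0.1]
opening: 28.5
grasp_force: 0.0
clock: 15.2
eef_pos: [541.9, -248.7, 133.8]
tool_rot: [-0.0, -0.185, 0.983, 0.0]
contact_force: [0.1, -0.2, 0.3]
opening: 0.8
grasp_force: 0.0
[ 542.35463583 -248.94100141  134.53162853] [-0.11913699  0.39283696  0.5888172   1.70045033 -0.23884761  1.11930489
  2.48153512] 0.5696681020937108
[-66.38382073  -0.49306464 -58.45529819]
```

View pics/i.png

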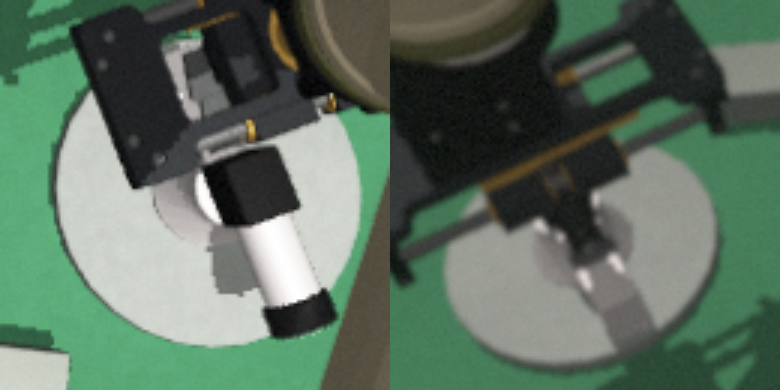

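The lamp is upright on the plate, and the closed fingers are right over the lever pad.

```bash
python3 -m crank '[[[1,0,0,0.06,0,0,0],[1,0,0,0.11,0,0,0],[1,0,0,0.15,0,0,0],[1,0,0,0.19,0,0,0],[1,0,0,0.22,0,0,0],[1,0,0,0.25,0,0,0],[1,0,0,0.27,0,0,0],[1,0,0,0.27,0,0,0],[1,0,0,0.27,0,0,0]]]';  python3 -c "
from h import *
s,p,R=tool();print(p,s['contact_force'],s['wrist_torque'])"
```

```text
clock: 16.05
eef_pos: [541.7, -248.7, 92.8]
tool_rot: [-0.0, -0.185, 0.983, 0.0]
contact_force: [0.1, -0.4, -0.3]
opening: 0.3
grasp_force: 0.0
[ 541.71653593 -248.66096      92.83653211] [ 0.13884602 -0.40647936 -0.29666944] [0.06459115 0.03432505 0.00584912]
```

```bash
python3 -m crank '[[[1,0,0,0.01,0,0,0],[1,0,0,0.02,0,0,0],[1,0,0,0.03,0,0,0],[1,0,0,0.036,0,0,0],[1,0,0,0.036,0,0,0],[1,0,0,0.036,0,0,0],[1,0,0,0.036,0,0,0]]]'; python3 -m crank '[[[1,0,0,0.004,0,0,0],[1,0,0,0.004,0,0,0],[1,0,0,0.004,0,0,0]]]'
```

```text
clock: 16.63
eef_pos: [541.8, -248.6, 87.5]
tool_rot: [-0.0, -0.185, 0.983, 0.0]
contact_force: [-0.2, -0.1, 0.4]
opening: 0.5
grasp_force: 0.0
clock: 16.88
eef_pos: [541.9, -248.7, 87.4]
tool_rot: [0.0, -0.185, 0.983, 0.0]
contact_force: [-2.1, 1.3, 4.5]
opening: 0.6
grasp_force: 2.5
```

```bash
python3 -m crank '[[[1,0,0,0.003,0,0,0],[1,0,0,0.003,0,0,0],[1,0,0,0.003,0,0,0],[1,0,0,0.003,0,0,0]]]'; python3 -m crank '[[[1,0,0,-0.1,0,0,0],[1,0,0,-0.3,0,0,0],[1,0,0,-0.5,0,0,0],[1,0,0,-0.7,0,0,0],[1,0,0,-0.7,0,0,0],[1,0,0,-0.7,0,0,0]]]';python3 -m crank '[[[1,0.2,0.3,0,0,0,0],[1,0.3,0.6,0,0,0,0],[1,0.3,0.9,0,0,0,0],[1,0.3,1,0,0,0,0],[1,0.3,1,0,0,0,0],[1,0.3,1,0,0,0,0]]]'
python3 - <<'E'
from h import *
S=cam("scene");T=cam("top");s,p,R=tool();print(p,s["contact_force"])
a=cv2.resize(np.ascontiguousarray(T["color"][240:370,430:560,::-1]),(390,390));b=cv2.resize(np.ascontiguousarray(S["color"][170:300,105:235,::-1]),(390,390))
cv2.imwrite("pics/j.png",np.hstack([a,b]))
E
```

```text
clock: 17.22
eef_pos: [541.9, -248.7, 87.3]
tool_rot: [0.0, -0.185, 0.983, 0.0]
contact_force: [-3.7, 1.9, 8.1]
opening: 0.5
grasp_force: 4.1
clock: 17.72
eef_pos: [542.7, -249.0, 193.1]
tool_rot: [0.002, -0.185, 0.983, -0.001]
contact_force: [0.7, -0.2, -0.9]
opening: 0.7
grasp_force: 0.0
clock: 18.22
eef_pos: [444.7, -123.2, 190.7]
tool_rot: [-0.0, -0.187, 0.982, 0.001]
contact_force: [0.3, -1.8, -0.2]
opening: -0.2
grasp_force: 0.0
[ 445.38202265 -125.60531585  191.06266186] [ 0.14604621 -1.46522141 -0.45470076]
```

View pics/j.png

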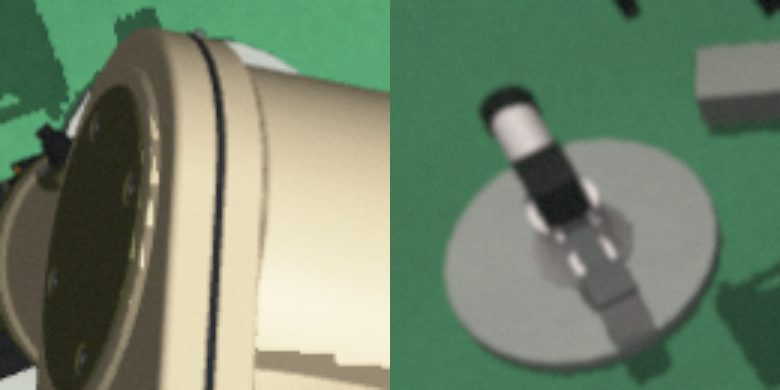

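The lever is now level on the tail, the lamp is seated, and the gripper is clear.

```bash
python3 -m crank '[[[1,0,0,0,0,0,0],[1,0,0,0,0,0,0],[1,0,0,0,0,0,0]]]'; python3 -c "
from workcell import job_done
print(job_done())"
```

```text
clock: 18.57
eef_pos: [445.5, -126.0, 191.2]
tool_rot: [-0.0, -0.184, 0.983, -0.0]
contact_force: [0.3, -0.1, 0.3]
opening: 0.7
grasp_force: 0.0
the job is handed in; nothing more can be done
None
```

The lamp is seated on the ball stand with its latch lever pressed down to its stop (about 8 N), the gripper is clear, and the job was handed in at about 18.6 s; the first grasp closed too late and missed the neck, but the lamp was not disturbed.

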